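# Close and pin the filtration cell, then half-open its feed valve

## Robot

A 6-joint arm with a two-finger parallel gripper is mounted at the origin on the work surface. World frame = base frame: x ahead of the robot, y to its left, z up, the work surface at z = 0. Lengths are in m, angles in rad, forces in N, time in s.
With the tool pointing down it reaches from about 0.425 to 0.925 m from the base axis. Payload 12.5 kg.
Tool frame: the origin (TCP) lies at the very end of the fingers, on their centre line; the grasp point (between the pads) lies 19 mm behind it; z points along the fingers, y is the line along which they close (so a half turn about z gives the same grasp; the last joint's range is limited). The gripper opens to 85 mm and grips with 20 to 120 N. Pads are 22 mm wide; open, the fingers measure 114 mm over their backs; the gripper's body (76 mm by 85 mm) begins 54 mm behind the grasp point. The pads swing forward as they close: fully open they stand 13 mm farther back than shut.
Start: joints at [1.194, 0.491, 1.559, -0, 1.092, -0.106], TCP at [0.167, 0.602, 0.231] pointing down, gripper open.
Joint ranges: [-3.1, 3.1], [-0.84, 2.19], [0.05, 2.79], [-1.13, 4.28], [0.06, 2.93], [-2.69, 2.69]. Speed limits (rad/s): [2.22, 2.22, 2.79, 3.14, 3.14, 3.14].

## Interface

Orientations are given as a unit quaternion [w, x, y, z].
In Python, from bench import ctrl, cams, ticket gives the robot as it stands.
- The arm moves only by the tool move_arm, never from a script. Its argument "moves" is a list of rows, each a list of 3 entries, a list of its own where there are three numbers: the shift along the tool's x, y, z as a fraction of full scale, then the turn about the tool's z as a fraction of full scale, then the closure, from -1 (fully open) to 1 (shut). A call has 1 to 20 rows; each row is the pose to reach, as a shift and turn from the pose commanded when the call began, along the tool's axes at that moment, turning the shorter way round; what a row does not reach only later rows make up. Full scale, the value 1, is 100 mm for a shift and 360 degrees for a turn. A row lasts 1/8 s, in which the tool goes at most 62.5 mm and 10.7 degrees, less where a joint would pass 70% of its speed; a pose out of reach is approached as far as the arm can. A call with a number of a shift or a turn outside -1 to 1 is refused whole. A call with a gripper value outside its range is refused whole. The fingers move at their own pace and stop on an object; the grip force is fixed at half the most. Time passes only in rows, so rows that repeat a pose let the fingers close. It gives the time, the measured TCP pose, the force, the opening and the grip force at its end, in the units of the state.
- ctrl.get_state(): the state, without advancing time (a new reading comes with each control period).
- cams.snapshot(name): name is "scene" or "top"; returns a dict with "frame" (420x560x3 uint8, red, green, blue), "fx", "fy", "cx", "cy" (pixels), "k1" (the pictures are not rectified: a ray, as slopes to the right and down, at radius r is drawn at 1 + k1 r^2 times it, then the intrinsics apply), "extrinsics" (4x4, takes a point from world to camera coordinates). Camera axes: x right, y down, z forward; pixel columns grow to the right and rows downward; lengths in m; the calibration is good to about 2 mm. A picture is of the moment at which its call begins. There is no depth.
- ticket.hand_in(): hands the job in; it is judged then, once.
The state is a dict: "time": time; "qpos": joint angles; "qvel": joint speeds; "tau": joint torques, N m; "tcp_pos": TCP position; "eef_rot": TCP orientation; "ft_force": force on the tool from outside, world axes, zero at the start; "torque": the same for the moment, N m; "opening": opening from 0.0 (shut) to 1.0 (fully open); "grasp_force": force on a finger pad.
Only numpy, scipy, OpenCV 4.12 (cv2) and the standard library are available. Lean on these libraries where they do the work, as an engineer would, in place of code of your own. Each camera call takes 0.05 s, during which the arm holds its last target. There are 200 camera calls.

## Task

Close the filtration cell: swing its bar by the black post down across the cell until it stops with the eye in the fork, then push the long pin from the grey block right through fork and eye until its collar sits flush on the fork. Only when the pin is home, turn the feed valve's lever to the half-open mark, 45 degrees, and let go. Leave the short pin and the other things on the bench where they are.

Things in the scene. Friction and masses are not known exactly. Their poses are not given: they have to be found in the camera images.
- stand: white base plate 220 x 270 x 12 mm of the filtration stand, origin under its centre; carries an aluminium deck 170 x 260 mm that slopes 30 degrees, facing the stand's -x, with the round cell (80 mm wide), the fork and the swing bar on it. Does not move
- fork: steel fork. Origin: centre of the hole's mouth on the upper cheek's top face. z: out along the hole, square to the deck, 30 degrees from vertical; x: up the slope; y: along the closed bar, away from its hinge. Cheeks 36 x 36 x 8 mm at z 0 to -8 and -22 to -30 mm, holes 14.5 mm; back plate at y 18 to 28, up to z 0. Deck at z -62; cell at y -90, its top at z -26 mm
- bar (a joint): steel swing bar (26 mm wide, 10 mm thick, at fork z -20 to -10 mm) that turns about bar_hinge in the plane of the slope. 0: closed, against its stop, with the eye (15.5 mm hole, 180 mm from the hinge) in line with the fork's holes; it grows to 1.5 rad as the bar swings up the slope. Stiff: stays where it is left
- bar_hinge (a point): fixed point on the bar's hinge axis at mid-thickness of the bar; hinge axis parallel to the fork's z; axes as fork; at (0, -180, -10) mm in the fork frame
- bar_handle (a point): point on the axis of the bar's upright black post (16 mm thick, 45 mm tall, parallel to the fork's z), 90 mm from the hinge; the point lies 15 mm below the post's top and 30 mm above the bar. z along the post; y along the bar towards its eye
- bar_eye (a point): centre of the eye's mouth on the bar's top face, 180 mm from the hinge; axes as bar_handle
- holder: grey plastic block 110 x 60 x 35 mm, origin under its centre, two blind upright holes (14.5 mm, 25 mm deep) 28 mm either side of the centre along its x; each holds a pin, in either order
- pin: long steel pin, the one that stands higher. Origin: centre of the underside of its collar; z from the tip to the head. Shaft 12 mm thick, 45 mm long below the origin, with a 6 mm taper at the tip; collar 22 mm wide, 4 mm thick; grip head above it 16 mm thick, 30 mm tall (top at z = 34 mm). Starts upright in the block with the collar's underside 20 mm above the block's top. 70 g, mass varies
- spare_pin: short pin of the same head, shaft 22 mm; its collar sits on the block. Stays there
- valve_lever (a joint): horizontal lever of the feed valve, turning about the upright axis through valve_hub, clockwise seen from above. 0: closed, lever pointing to the valve's -x (across the pipe); 0.785: at the half mark; 1.571: open, along the pipe to +y. Stiff: stays where it is left
- valve_hub (a point): point on the lever's axis at the lever's mid-height, 85 mm above the table; axes are the valve's own (base 80 x 100 mm; pipe of 22 mm with 32 mm brass ends along y, top at 61 mm; white dial of 86 mm across with black marks at 0, 45 and 90 degrees, top at 70 mm)
- lever_grip (a point): middle of the lever's pale plastic grip, 85 mm from the axis; grip 60 mm long, 16 mm wide, 14 mm tall, lever end 110 mm from the axis; x points from the grip back to the axis
- beaker: clear beaker, 64 mm wide, 80 mm tall, origin under its centre; leave alone
- reagent: brown bottle, 60 mm wide, 130 mm tall, origin under its centre; leave alone
- jar: white jar, 68 mm wide, 80 mm tall, origin under its centre; leave alone
- wrench: wrench lying flat, origin under its middle; leave alone
- weight: brass weight, 36 mm wide, 50 mm tall, origin under its centre; leave alone
- can: small can with a pale label, 56 mm wide, 90 mm tall, origin under its centre; leave alone
There are look-alikes about, which are no part of the job. Leave any turquoise look-alike of the part that bears valve_lever alone.

How it is judged:
On the way, in this order (a step that is already met when the one before it is completed fails the run):
1. the bar is swung shut (value of joint bar below 0.05 rad), for 0.2 s.
2. the long pin is home through fork and eye (z of pin in the frame of fork below 0.0035 m and distance between pin and fork below 0.005 m and angle between the z axis of pin and the z axis of fork, either way round below 0.09 rad and value of joint bar below 0.05 rad), for 0.2 s.
3. the valve lever stands at half open (value of joint valve_lever between 0.655 and 0.916 rad), for 0.2 s.
At the end, for the whole second after the job is handed in: bar closed within 0.05 rad; long pin through fork and eye, its collar's underside within 3.5 mm of the fork's top face, within 5 mm of the hole's mouth in all and within 0.09 rad of its axis, at rest; valve lever at 0.785 +- 0.13 rad (45 +- 7.5 degrees) and at rest (all of step 2 and all of step 3 and linear speed of pin below 0.02 m/s and velocity of joint valve_lever between -0.05 and 0.05 rad/s); the robot touches nothing.
It fails at once if the valve is opened before the pin is home (value of joint valve_lever above 0.6 rad and distance between pin and fork above 0.012 m).
It fails at once if the short pin or another thing on the bench is shifted by more than 30 mm (distance of any of beaker, reagent, jar, wrench, weight, can, spare_pin from where it was at the start of the episode above 0.03 m).
It also fails if it takes over 64 s, if anything falls off the work surface, if the arm or the gripper's body presses on something with over 40 N, if the wrist force passes 120 N, or if a joint passes its speed limit or range.

## Working session

There is one attempt and no reset: what is moved stays moved. The work goes in short steps, Python scripts to look and compute and a tool call to move; the robot and the scene stay as the last step left them, time stands still between calls to the robot, and variables do not carry over. Pictures are saved under pics/ and viewed, at most 10 in all, crops included, and the job is handed in when it is done.

Besides the shell and the picture viewer there is one more tool, called after "Emit:" by a JSON object that holds its "op" and its "data", one argument or row to a line. move_arm: Moves the arm, as the interface text tells. Its arguments: {"type":"object","properties":{"moves":{"type":"array","items":{"type":"array"}}},"required":["moves"]}

```bash
mkdir -p pics; ls
cat > h.py <<'E'
import numpy as np, cv2
from bench import ctrl, cams, ticket
def snap(n):
    s=cams.snapshot(n); np.savez(f'{n}.npz',**{k:np.array(v) for k,v in s.items()}); return s
def load(n): return dict(np.load(f'{n}.npz'))
def ray(s,u,v):
    d=np.array([(u-float(s['cx']))/float(s['fx']),(v-float(s['cy']))/float(s['fy'])]); p=d.copy()
    for _ in range(30): p=d/(1+float(s['k1'])*(p@p))
    T=np.array(s['extrinsics']); R=T[:3,:3]; o=-R.T@T[:3,3]; r=R.T@np.array([p[0],p[1],1]); return o,r/np.linalg.norm(r)
def onz(s,u,v,z): o,r=ray(s,u,v); return o+r*(z-o[2])/r[2]
def proj(s,P):
    T=np.array(s['extrinsics']); c=T[:3,:3]@np.array(P)+T[:3,3]; p=c[:2]/c[2]; p=p*(1+float(s['k1'])*(p@p))
    return np.array([p[0]*float(s['fx'])+float(s['cx']),p[1]*float(s['fy'])+float(s['cy'])])
def two(a,ua,b,ub):
    o1,r1=ray(a,*ua); o2,r2=ray(b,*ub); t=np.linalg.lstsq(np.c_[r1,-r2],o2-o1,rcond=None)[0]
    p,q=o1+r1*t[0],o2+r2*t[1]; return (p+q)/2,np.linalg.norm(p-q)
def save(s,name,box=None,k=1):
    f=s['frame'][:,:,::-1]
    if box: f=f[box[1]:box[3],box[0]:box[2]]
    cv2.imwrite(f'pics/{name}.png',cv2.resize(f,None,fx=k,fy=k,interpolation=cv2.INTER_CUBIC))
E
python3 - <<'E'
from h import *
for n in('scene','top'):
    s=snap(n); save(s,n+'0',k=1.4); T=s['extrinsics']; print(n,s['fx'],s['cx'],s['cy'],s['k1'],-T[:3,:3].T@T[:3,3],T[2,:3])
st=ctrl.get_state(); print(st)
E
```

```text
pics
scene 420.4633245235146 285.8374799140915 203.5917133491054 0.016508679295803505 [1.05929123 0.34729907 0.87958682] [-0.54028685 -0.37694592 -0.75233097]
top 530.4110929433327 278.78185452762864 203.59854221344642 -0.2099353780202894 [ 0.41743487 -0.04176065  1.67634303] [ 0.07168618 -0.00195983 -0.99742531]
{'time': 0.1, 'qpos': array([ 1.19441148e+00,  4.91459704e-01,  1.55937360e+00,  3.26791050e-07,
        1.09169517e+00, -1.05640937e-01]), 'qvel': array([-0.00083007, -0.00176509, -0.00147695, -0.00066232,  0.0012922 ,
       -0.00027648]), 'tau': array([ 2.39241912e-03, -6.19445944e+01, -2.62029290e+01, -6.36220489e-05,
        2.85211783e-03, -2.05364967e-05]), 'tcp_pos': array([0.1670872 , 0.60205303, 0.2308159 ]), 'eef_rot': array([-1.11825024e-04,  1.34958934e-01,  9.90851082e-01, -4.54353347e-04]), 'ft_force': array([ 0.21314177,  0.45843838, -0.41367625]), 'torque': array([-0.00430943, -0.01510703, -0.03697318]), 'grasp_force': 0.0, 'opening': 0.9986657507282491}
```

View pics/scene0.png

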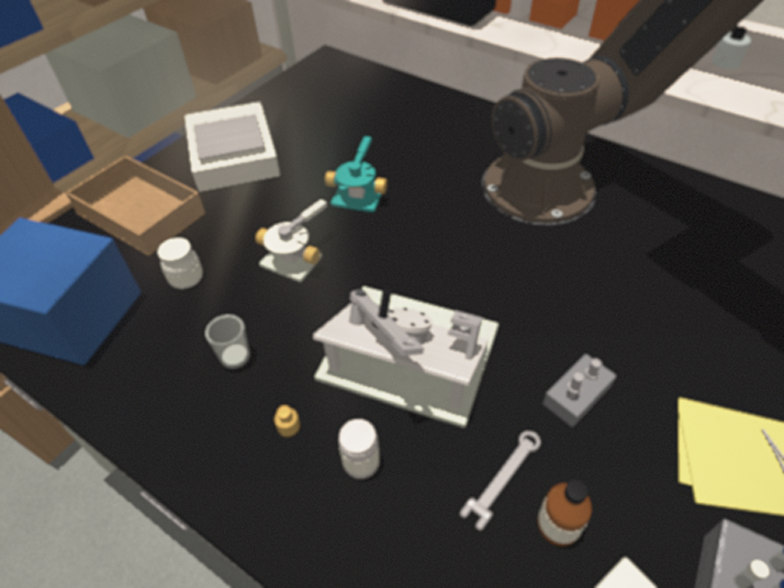

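View pics/top0.png

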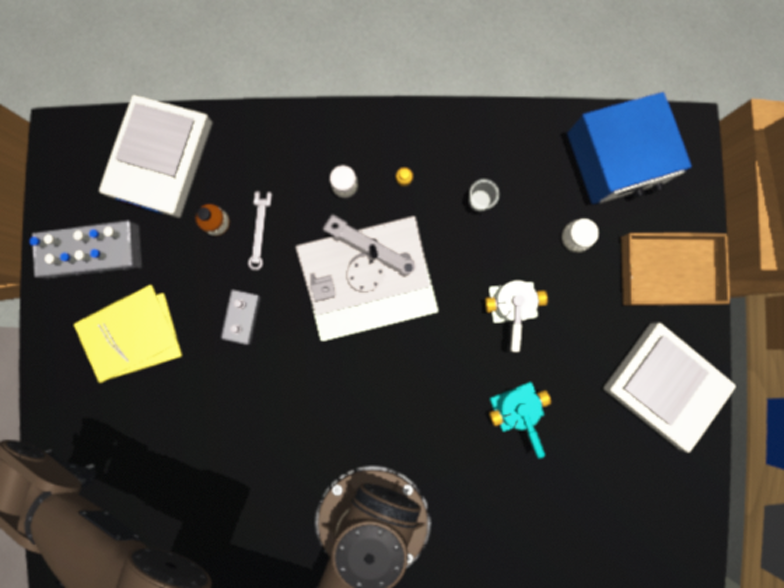

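The scene view shows the stand at about (405,350), the white valve at (288,240) with the turquoise one at (357,180), and the grey block with two pins at (580,388). In the top view these are the stand at (367,278), white valve at (516,300), turquoise valve at (520,408), and block at (240,317). All pixels are at 1.4x scale. The valve to use is the white one, because the turquoise one is excluded by the brief. The pin block is the small grey one with two pins; the long grey rack at (85,250) has many blue and white pegs, so it isn't the one meant. I'll confirm both in a montage of enlarged crops.

Run:
```python
from h import *
def crop(s,b,w,h): return cv2.resize(s['frame'][b[1]:b[3],b[0]:b[2],::-1],(w,h),interpolation=cv2.INTER_CUBIC)
t,s=load('top'),load('scene')
A=crop(t,(205,150,315,245),440,380); B=crop(s,(220,200,360,305),360,270)
C=crop(t,(155,202,190,250),175,240); D=crop(s,(385,250,445,305),240,220); E=crop(t,(340,190,400,260),180,210); F=crop(s,(180,135,240,200),180,195)
im=np.zeros((600,800,3),np.uint8)
im[:380,:440]=A; im[:270,440:]=B; im[380:590,:180]=E; im[380:600,185:425]=D; im[275:515,440:615]=C; im[275:470,620:800]=F
cv2.imwrite('pics/mont.png',im)
```

```text
(no output)
```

View pics/mont.png

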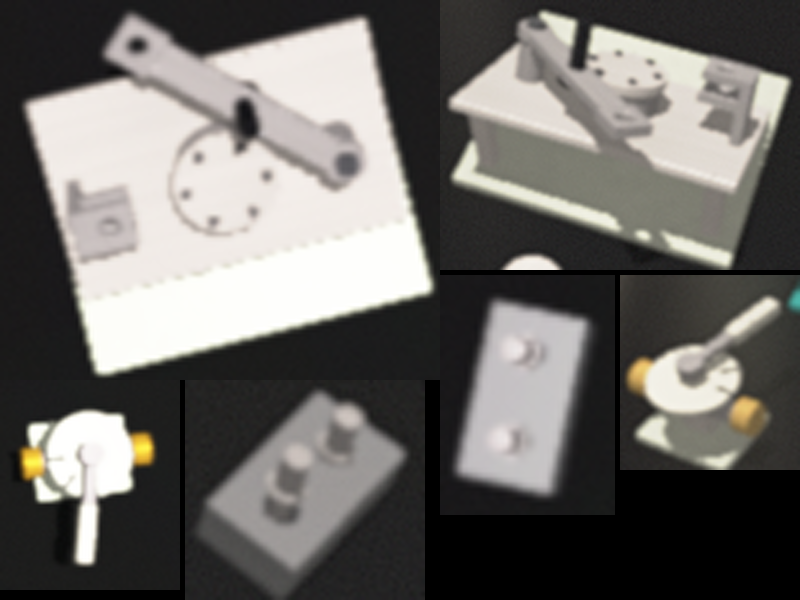

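The crops confirm both choices: the white valve has its grip pointing down, and the long pin is the one at scene (411,275), top (171,217), since its collar clearly stands above the block. In the top view the fork hole is near (232,207), the eye (239,161) and the hinge cap (292,191). In the scene view the hole is near (332,234) and the eye (292,247).

Run:
```python
from h import *
from scipy.optimize import least_squares
t,s=load('top'),load('scene')
def dark(im,u,v,r=4,sgn=1):
    g=cv2.cvtColor(im['frame'],cv2.COLOR_RGB2GRAY).astype(float); u0,v0=int(round(u)),int(round(v))
    w=g[v0-r:v0+r+1,u0-r:u0+r+1]; m=np.median(w); ww=np.clip(sgn*(m-10*sgn-w),0,None)
    yy,xx=np.mgrid[v0-r:v0+r+1,u0-r:u0+r+1]; return np.array([(ww*xx).sum(),(ww*yy).sum()])/ww.sum()
obs={'hole_t':dark(t,232.5,207,3),'eye_t':dark(t,239.2,161.2,3),'hinge_t':dark(t,291.7,190.7,4),'hole_s':dark(s,332,234,2),'eye_s':dark(s,292,247.5,3),'hinge_s':dark(s,257.7,209,3)}
for k,v in obs.items(): print(k,v.round(2))
for n in('hole','eye','hinge'): print(n,*two(t,obs[n+'_t'],s,obs[n+'_s']))
# base plate near corners
for a in((98,375),(432,290)): print('base',onz(t,205+a[0]/4,150+a[1]/4,.012))
# pins: top bright heads
def heads(im,box,thr):
    g=cv2.cvtColor(im['frame'],cv2.COLOR_RGB2GRAY)[box[1]:box[3],box[0]:box[2]]
    n,l,st,c=cv2.connectedComponentsWithStats((g>thr).astype(np.uint8)); return [(c[i]+box[:2],st[i,4]) for i in range(1,n)]
print('pins top',heads(t,(160,208,186,240),215)); print('pins sc',heads(s,(395,250,440,290),175))
for a,b in (((171,217),(413.5,269.5)),((168,234.9),(426,260))): print('pin',*two(t,a,s,b))
# valve: yellow ends
for n,im in(('t',t),('s',s)):
    h=cv2.cvtColor(im['frame'],cv2.COLOR_RGB2HSV); m=cv2.inRange(h,(12,120,90),(32,255,255)); k,l,st,c=cv2.connectedComponentsWithStats(m)
    print(n,[(c[i].round(1),st[i,4]) for i in range(1,k) if st[i,4]>15 and st[i,4]<400])
# block corners top
for u,v in((490,300),(590,320),(555,495),(457,475)): print('blk',onz(t,155+(u-440)/5,202+(v-275)/5,.035).round(4))
for u,v in ((90,450),(85,560),(88,500)): print('lever',onz(t,340+u/3,190+(v-380)/3,.092).round(4))
```

```text
hole_t [232.32 205.03]
eye_t [238.89 160.88]
hinge_t [291.28 190.67]
hole_s [332.76 235.77]
eye_s [291.95 250.15]
hinge_s [256.88 208.02]
hole [0.52476366 0.09818713 0.10135326] 0.010184504025017086
eye [0.64824299 0.07100986 0.16928727] 0.004377623722777156
hinge [ 0.56648948 -0.08122669  0.12402589] 0.0013789564721546391
base [0.41160898 0.11033531 0.012     ]
base [ 0.47691096 -0.1521937   0.012     ]
pins top [(array([169.18181818, 216.18181818]), np.int32(11)), (array([166.5, 234.5]), np.int32(12))]
pins sc [(array([425.0625, 258.6875]), np.int32(16)), (array([413. , 268.5]), np.int32(26))]
pin [0.49180316 0.28667693 0.08058682] 0.008332355504169896
pin [0.43792483 0.29932941 0.06115953] 0.00746501442640709
t [(array([288.4, 125.2]), np.int32(128)), (array([151., 156.]), np.int32(207)), (array([  5.8, 203.5]), np.int32(47)), (array([387.3, 212.4]), np.int32(72)), (array([350. , 217.1]), np.int32(69)), (array([389., 284.]), np.int32(75)), (array([353.8, 298.3]), np.int32(67))]
s [(array([235.2, 125.4]), np.int32(38)), (array([271.9, 131.4]), np.int32(72)), (array([185.2, 167.7]), np.int32(54)), (array([221.4, 180.5]), np.int32(67)), (array([204.3, 299.9]), np.int32(316))]
blk [0.5267 0.3113 0.035 ]
blk [0.5139 0.2477 0.035 ]
blk [0.4049 0.2694 0.035 ]
blk [0.4173 0.3317 0.035 ]
lever [ 0.5004 -0.3193  0.092 ]
lever [ 0.3902 -0.3127  0.092 ]
lever [ 0.4502 -0.3165  0.092 ]
```

```bash
cat > fit.py <<'E'
from h import *
from scipy.optimize import least_squares
t,s=load('top'),load('scene')
def axes(yaw):
    c,sn=np.cos(yaw),np.sin(yaw); a=np.pi/6
    return np.array([[np.cos(a)*c,np.cos(a)*sn,np.sin(a)],[-sn,c,0],[-np.sin(a)*c,-np.sin(a)*sn,np.cos(a)]]).T
def pts(p):
    F=p[:3]; R=axes(p[3]); q=p[4]; H=np.array([0,-.18,0])
    L={'hole':[0,0,0],'eye':H+[.18*np.sin(q),.18*np.cos(q),-.01],'hinge':H+[0,0,p[5]],'post':H+[.09*np.sin(q),.09*np.cos(q),.035]}
    return {k:F+R@np.array(v) for k,v in L.items()}
E
python3 - <<'E'
from fit import *
A=lambda u,v:np.array([205+(u+.5)/4-.5,150+(v+.5)/4-.5]); k=360/140
B=lambda u,v:np.array([220+(u-440+.5)/k-.5,200+(v+.5)/k-.5])
o=[('hole',t,A(110,227)),('hole',s,B(727,88)),('eye',t,A(137,45)),('eye',s,B(627,124)),('hinge',t,A(347,163)),('hinge',s,B(537,23)),('post',t,A(243,104)),('post',s,B(584,22))]
def res(p):
    P=pts(p); r=np.concatenate([(proj(c,P[n])-x)*(.4 if n=='post' else 1) for n,c,x in o]); return np.r_[r,(p[3]-.244)/.01]
f=least_squares(res,[.525,.098,.101,.244,.6,0],loss='soft_l1'); print(f.x.round(4)); print(f.fun.round(2)); np.save('fit.npy',f.x)
P=pts(f.x); R=axes(f.x[3]); print(P)
ims=[]
for c,b,w,kk in((t,(212,185,252,225),400,10),(s,(310,215,350,255),400,10),(t,(225,150,305,200),400,5),(s,(245,195,325,245),400,5)):
    im=cv2.resize(c['frame'][b[1]:b[3],b[0]:b[2],::-1],None,fx=kk,fy=kk,interpolation=cv2.INTER_CUBIC)
    D=[P[n] for n in P]+[P['hole']+R@np.array([i,j,0]) for i in(-.018,.018) for j in(-.018,.018)]
    for d in D:
        u=(proj(c,d)-b[:2]+.5)*kk; cv2.drawMarker(im,tuple(int(x) for x in u),(0,0,255),1,10)
    ims.append(im)
cv2.imwrite('pics/ov.png',np.vstack([np.hstack(ims[:2]),np.hstack(ims[2:])])[:600])
for u,z in(((169.2,216.2),.089),((166.5,234.5),.069)): print('pin',onz(t,*u,z))
for z in (.05,):
  a,b=[onz(t,*u,z) for u in((387.3,212.4),(350.,217.1))]; print('valve',a,b,(a+b)/2)
print(two(t,(387.3,212.4),s,(185.2,167.7)),two(t,(350,217.1),s,(221.4,180.5)))
E
```

```text
[0.5231 0.0949 0.1202 0.2445 0.7823 0.0016]
[-0.76 -0.41 -1.1  -4.39 -1.09  0.48 -0.89  0.45 -0.72  0.73 -0.18  0.11
  0.24  2.39  0.04  0.98  0.05]
{'hole': array([0.52306599, 0.09486534, 0.12015558]), 'eye': array([0.64719512, 0.07190905, 0.17493473]), 'hinge': array([ 0.56585778, -0.07997604,  0.12154985]), 'post': array([ 0.5875118 , -0.00877749,  0.18218617])}
pin [0.49520272 0.28651443 0.089     ]
pin [0.44021346 0.2987495  0.069     ]
valve [ 0.50507926 -0.38112593  0.05      ] [ 0.49137749 -0.26415729  0.05      ] [ 0.49822837 -0.32264161  0.05      ]
(array([ 0.50661599, -0.38317624,  0.04767218]), np.float64(0.004139940358827071)) (array([ 0.49145354, -0.26426751,  0.0497959 ]), np.float64(0.00021007056850617196))
```

View pics/ov.png

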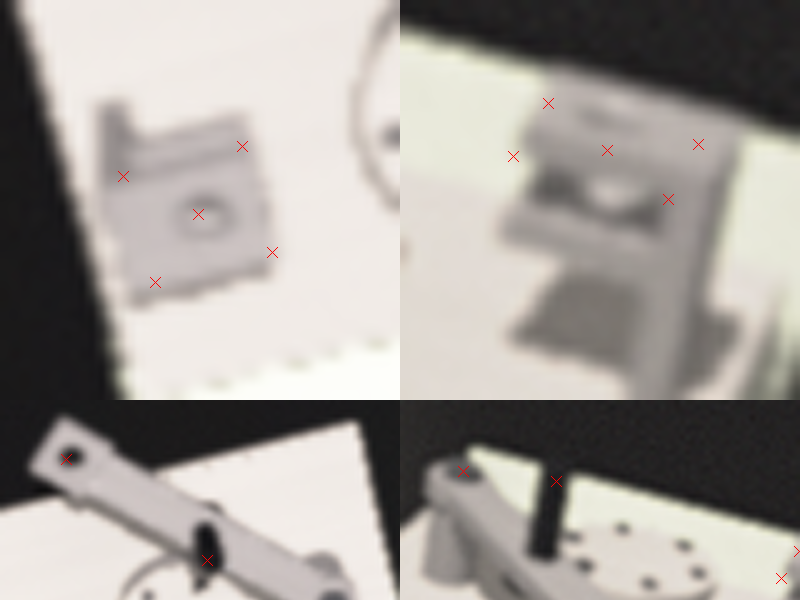

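Run:
```python
from fit import *
A=lambda u,v:np.array([205+(u+.5)/4-.5,150+(v+.5)/4-.5]); k=360/140
B=lambda u,v:np.array([220+(u-440+.5)/k-.5,200+(v+.5)/k-.5])
C=lambda u,v,b,k:np.array([b[0]+(u+.5)/k-.5,b[1]+(v+.5)/k-.5])
o=[('hole',t,C(205,215,(212,185),10)),('hole',s,C(204,113,(310,215),10)),('eye',t,C(70,56,(225,150),5)),('eye',s,B(627,124)),('hinge',t,A(347,163)),('hinge',s,C(63,69,(245,195),5)),('c1',t,C(271,267,(212,185),10)),('c2',t,C(253,150,(212,185),10))]
def P_(p):
    P=pts(p); R=axes(p[3]); P['c1']=P['hole']+R@[-.018,-.018,0]; P['c2']=P['hole']+R@[.018,-.018,0]; return P
def res(p):
    P=P_(p); r=np.concatenate([(proj(c,P[n])-x) for n,c,x in o]); return np.r_[r,(p[3]-.244)/.01]
f=least_squares(res,[.525,.098,.101,.244,.6,0],loss='soft_l1'); print(f.x.round(4)); print(f.fun.round(2)); np.save('fit.npy',f.x)
P=P_(f.x);print(P); print(two(*o[0][1:],*o[1][1:])); print(two(*o[2][1:],*o[3][1:]))
R=axes(f.x[3]);F=f.x[:3]; print(R.round(4))
q=f.x[4]
for a in(q,q*.66,q*.33,0.): print('post base/top at',a,(F+R@[.09*np.sin(a),-.18+.09*np.cos(a),-.01]).round(4),(F+R@[.09*np.sin(a),-.18+.09*np.cos(a),.035]).round(4))
```

```text
[ 0.5214  0.0933  0.1246  0.2482  0.783  -0.0021]
[-0.28  0.4   0.16  1.67 -0.52  0.84 -0.97 -1.62 -0.38  0.44 -0.51  0.03
  0.58 -1.03 -0.69 -0.01  0.42]
{'hole': array([0.52135404, 0.0932716 , 0.12461551]), 'eye': array([0.64566693, 0.07070771, 0.1794405 ]), 'hinge': array([ 0.56659359, -0.08095379,  0.12279606]), 'post': array([ 0.58623408, -0.01016555,  0.18666902]), 'c1': array([0.51066545, 0.07199358, 0.11561551]), 'c2': array([0.54088688, 0.07965293, 0.13361551])}
(array([0.52192259, 0.09227649, 0.13066025]), np.float64(0.0007737626513748467))
(array([0.64732207, 0.07140576, 0.17641765]), np.float64(0.00460444184520789))
[[ 0.8395 -0.2457 -0.4847]
 [ 0.2128  0.9694 -0.1228]
 [ 0.5     0.      0.866 ]]
post base/top at 0.78297543412265 [ 0.608  -0.0046  0.1477] [ 0.5862 -0.0102  0.1867]
post base/top at 0.516763786520949 [0.5885 0.0053 0.1382] [ 5.667e-01 -2.000e-04  1.772e-01]
post base/top at 0.2583818932604745 [0.5684 0.0093 0.1275] [0.5465 0.0037 0.1664]
post base/top at 0.0 [0.5483 0.0073 0.116 ] [0.5265 0.0017 0.1549]
```

Emit:
{"op": "move_arm", "data": {
  "moves": [
    [[-0.3,-0.33,0],-0.027,1],
    [[-0.6,-0.66,0],-0.055,1],
    [[-0.9,-0.99,0],-0.0825,1],
    [[-0.9,-0.99,0],-0.0825,1]
  ]
}}

```text
time: 0.6
tcp_pos: [0.2283, 0.4808, 0.2314]
eef_rot: [-0.0, -0.123, 0.992, -0.0]
ft_force: [-0.0, -0.2, -0.3]
opening: 0.142
grasp_force: 0.0
```

```bash
cat > go.py <<'E'
import sys
from h import *
from fit import axes
from scipy.spatial.transform import Rotation as Ro
p=np.load('fit.npy'); F=np.array([.5215,.0928,.127]); R=axes(p[3])
def fw(x,y,z): return F+R@(np.array([x,y,z])/1000)
def to(T):
    st=ctrl.get_state(); q=st['eef_rot']; M=Ro.from_quat([q[1],q[2],q[3],q[0]]).as_matrix()
    fk=R.T@(st['tcp_pos']-F)*1000
    print('t',round(st['time'],2),'tcp',st['tcp_pos'].round(4),'fork mm',fk.round(1),'yaw tool y',np.degrees(np.arctan2(M[1,1],M[0,1])).round(2),'F',st['ft_force'].round(1),'open',round(float(st['opening']),3),'q6',st['qpos'][5].round(2))
    print('target',np.round(T,4),'shift/0.1:',(M.T@(np.array(T)-st['tcp_pos'])/.1).round(3))
E
python3 -c "
from go import *
to(fw(92,-116,5)); to([.3,.3,.231])"
```

```text
t 0.6 tcp [0.2283 0.4808 0.2314] fork mm [-111.4  448.2  184.9] yaw tool y 104.17 F [-0.  -0.2 -0.3] open 0.142 q6 -0.81
target [ 0.6248 -0.0007  0.1773] shift/0.1: [-2.666 -5.639  0.543]
t 0.6 tcp [0.2283 0.4808 0.2314] fork mm [-111.4  448.2  184.9] yaw tool y 104.17 F [-0.  -0.2 -0.3] open 0.142 q6 -0.81
target [0.3   0.3   0.231] shift/0.1: [-0.253 -1.929  0.005]
```

Emit:
{"op": "move_arm", "data": {
  "moves": [
    [[-0.22,-0.47,0],0,1],
    [[-0.44,-0.94,0],0,1]
  ]
}}

```text
time: 0.85
tcp_pos: [0.2935, 0.4022, 0.2312]
eef_rot: [0.0, -0.123, 0.992, 0.0]
ft_force: [1.7, -0.2, 0.7]
opening: 0.002
grasp_force: 0.0
```

Emit:
{"op": "move_arm", "data": {
  "moves": [
    [[-0.22,-0.47,0],0,1],
    [[-0.44,-0.94,0],0,1]
  ]
}}

```text
time: 1.1
tcp_pos: [0.3597, 0.3215, 0.2313]
eef_rot: [0.0, -0.123, 0.992, 0.0]
ft_force: [1.2, -0.2, -0.5]
opening: 0.003
grasp_force: 0.0
```

Emit:
{"op": "move_arm", "data": {
  "moves": [
    [[-0.22,-0.47,0],0,1],
    [[-0.44,-0.94,0],0,1]
  ]
}}

```text
time: 1.35
tcp_pos: [0.4256, 0.241, 0.2313]
eef_rot: [0.0, -0.123, 0.992, 0.0]
ft_force: [0.3, 1.5, -0.2]
opening: 0.001
grasp_force: 0.0
```

Emit:
{"op": "move_arm", "data": {
  "moves": [
    [[-0.22,-0.47,0],0,1],
    [[-0.44,-0.94,0],0,1]
  ]
}}

```text
time: 1.6
tcp_pos: [0.4914, 0.1606, 0.2312]
eef_rot: [0.0, -0.123, 0.992, 0.0]
ft_force: [0.4, 0.3, 0.2]
opening: 0.0
grasp_force: 0.0
```

Emit:
{"op": "move_arm", "data": {
  "moves": [
    [[-0.22,-0.47,0],0,1],
    [[-0.44,-0.94,0],0,1]
  ]
}}

```text
time: 1.85
tcp_pos: [0.5572, 0.0802, 0.2311]
eef_rot: [0.0, -0.123, 0.992, 0.0]
ft_force: [-0.4, 0.5, -0.5]
opening: 0.0
grasp_force: 0.0
```

Emit:
{"op": "move_arm", "data": {
  "moves": [
    [[-0.22,-0.47,0],0,1],
    [[-0.44,-0.94,0],0,1],
    [[-0.44,-0.94,0],0,1]
  ]
}}

```text
time: 2.22
tcp_pos: [0.6234, -0.0014, 0.2303]
eef_rot: [-0.0, -0.121, 0.993, 0.0]
ft_force: [0.2, 0.5, -1.1]
opening: 0.002
grasp_force: 0.0
```

```bash
python3 -c "
from go import *
to(fw(92,-116,5))
t=snap('top');s=snap('scene')
def crop(s,b,w,h): return cv2.resize(s['frame'][b[1]:b[3],b[0]:b[2],::-1],(w,h),interpolation=cv2.INTER_CUBIC)
cv2.imwrite('pics/v5.png',np.hstack([crop(t,(205,145,315,245),396,360),crop(s,(220,160,360,300),360,360)]))
"
```

```text
t 2.23 tcp [ 0.6234 -0.0014  0.2303] fork mm [ 117.2 -116.3   51.6] yaw tool y 103.93 F [ 0.2  0.5 -1.1] open 0.002 q6 -1.92
target [ 0.6248 -0.0007  0.1773] shift/0.1: [-0.015  0.003  0.529]
```

View pics/v5.png

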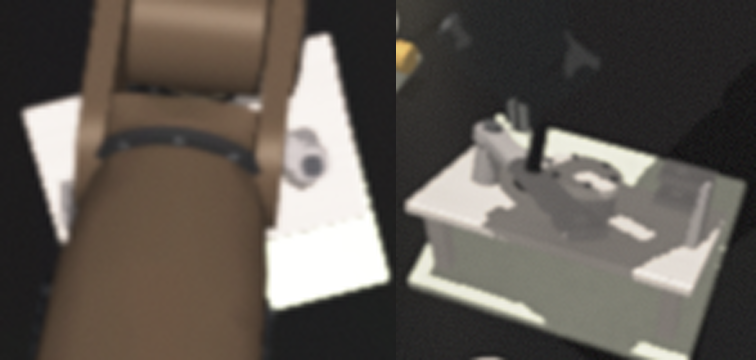

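The top view is hidden by the arm. In the scene crop the fingertips are at (517,115), just upslope of the black post at (537,148), which matches the plan. I'll lower and push.

Emit:
{"op": "move_arm", "data": {
  "moves": [
    [[0,0,0.3],0,1],
    [[0,0,0.53],0,1],
    [[0.09,0,0.58],0,1],
    [[0.15,0.05,0.61],0,1],
    [[0.2,0.1,0.65],0,1],
    [[0.27,0.15,0.69],0,1],
    [[0.34,0.19,0.73],0,1],
    [[0.42,0.22,0.77],0,1],
    [[0.49,0.24,0.81],0,1],
    [[0.57,0.25,0.86],0,1],
    [[0.57,0.25,0.86],0,1]
  ]
}}

```text
time: 3.7
tcp_pos: [0.5592, 0.0106, 0.1448]
eef_rot: [-0.001, -0.123, 0.992, 0.0]
ft_force: [-0.9, 0.6, -0.2]
opening: -0.0
grasp_force: 0.0
```

```bash
python3 -c "
from go import *
to(fw(17.5,-90,5))"
```

```text
t 3.7 tcp [0.5592 0.0106 0.1448] fork mm [ 23.1 -88.9   7.2] yaw tool y 104.18 F [-0.9  0.6 -0.2] open -0.0 q6 -1.92
target [0.5559 0.0087 0.1401] shift/0.1: [ 0.037 -0.011  0.047]
```

Emit:
{"op": "move_arm", "data": {
  "moves": [
    [[0.04,-0.01,0.04],0,1],
    [[0.08,-0.01,0.06],0,1],
    [[0.08,-0.01,0.06],0,1]
  ]
}}

```text
time: 4.08
tcp_pos: [0.5534, 0.008, 0.1395]
eef_rot: [0.001, -0.123, 0.992, -0.0]
ft_force: [4.1, 2.0, 0.5]
opening: 0.003
grasp_force: 2.2
```

Emit:
{"op": "move_arm", "data": {
  "moves": [
    [[0.03,0,0.02],0,1],
    [[0.06,0,0.035],0,1],
    [[0.06,0,0.035],0,1]
  ]
}}

```text
time: 4.45
tcp_pos: [0.5526, 0.0075, 0.1389]
eef_rot: [0.008, -0.123, 0.992, -0.0]
ft_force: [20.7, 14.3, 15.3]
opening: -0.002
grasp_force: 13.7
```

The bar is on its stop: I commanded 6 mm more, it moved 1 mm, and the force rose to 29 N. Next is backing off and heading to the pin.

Emit:
{"op": "move_arm", "data": {
  "moves": [
    [[-0.15,0,-0.1],0,1],
    [[-0.2,0,-0.5],0,1],
    [[-0.2,0,-0.9],0,-0.3],
    [[-0.2,0.3,-0.9],0,-0.3],
    [[-0.2,0.8,-0.9],0,-0.3],
    [[-0.2,0.8,-0.9],0,-0.3]
  ]
}}

```text
time: 5.2
tcp_pos: [0.5455, 0.091, 0.2258]
eef_rot: [-0.0, -0.125, 0.992, 0.0]
ft_force: [1.4, 0.1, -0.2]
opening: 0.651
grasp_force: 0.0
```

```bash
python3 -c "
from go import *
to([.4952,.2865,.14])"
```

```text
t 5.2 tcp [0.5455 0.091  0.2258] fork mm [69.2 -7.6 74.1] yaw tool y 104.35 F [ 1.4  0.1 -0.2] open 0.651 q6 -1.78
target [0.4952 0.2865 0.14  ] shift/0.1: [0.003 2.018 0.858]
```

Emit:
{"op": "move_arm", "data": {
  "moves": [
    [[0,0.5,0],0,-0.3],
    [[0,1,0],0,-0.3]
  ]
}}

```text
time: 5.45
tcp_pos: [0.522, 0.1861, 0.2256]
eef_rot: [-0.0, -0.123, 0.992, -0.0]
ft_force: [0.1, 1.0, 0.4]
opening: 0.647
grasp_force: 0.0
```

Emit:
{"op": "move_arm", "data": {
  "moves": [
    [[0,0.5,0],0,-0.3],
    [[0,1,0.3],0,-0.3],
    [[0,1,0.8],0,-0.3],
    [[0,1,0.8],0,-0.3]
  ]
}}

```text
time: 5.95
tcp_pos: [0.4963, 0.2821, 0.1431]
eef_rot: [-0.003, -0.124, 0.992, -0.001]
ft_force: [0.3, 0.7, 0.9]
opening: 0.65
grasp_force: 0.0
```

```bash
python3 -c "
from go import *
to([.4952,.2865,.063])
s=snap('scene');t=snap('top')
def crop(s,b,w,h): return cv2.resize(s['frame'][b[1]:b[3],b[0]:b[2],::-1],(w,h),interpolation=cv2.INTER_CUBIC)
cv2.imwrite('pics/v6.png',np.hstack([crop(s,(375,210,455,310),400,500),crop(s,(230,190,350,290),400,500)[:, :] if 0 else crop(s,(240,200,350,270),400,500)]))
"
```

```text
t 5.95 tcp [0.4963 0.2821 0.1431] fork mm [ 27.1 189.7   2.9] yaw tool y 104.21 F [0.3 0.7 0.9] open 0.65 q6 -1.42
target [0.4952 0.2865 0.063 ] shift/0.1: [-0.006  0.047  0.801]
```

View pics/v6.png

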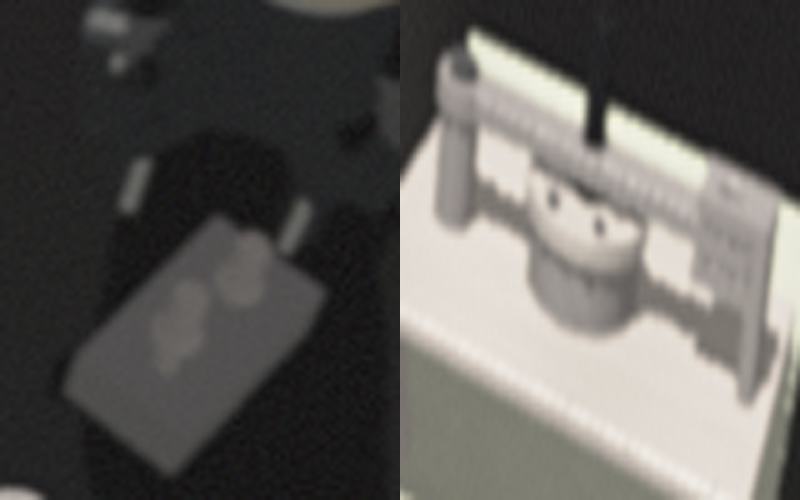

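The right crop shows the bar shut with its eye in the fork. In the left crop the fingers at (135,185) and (295,225) straddle the long pin, whose head is at (188,292), i.e. scene (412.4,268).

```bash
python3 -c "
from go import *
s=load('scene');t=load('top')
for P in([.4952,.2865,.089],[.4952,.2865,.085],[.49,.2865,.089],[.4952,.2815,.089]): print(proj(s,P).round(1),proj(t,P).round(1))
st=ctrl.get_state()['tcp_pos']
print('tip mid',proj(s,st),proj(s,st+[0,0,.007]),'seen',375+215.5/5-.5,210+207.5/5-.5)
print(two(t,(169.3,216.3),s,(412.3,268.0)),onz(s,412.3,268,.089))
"
```

```text
[411.6 268.3] [169.2 216.2]
[411.3 269.3] [169.5 216.3]
[412.6 266.6] [169.2 217.9]
[409.5 267.2] [170.8 216.2]
tip mid [415.03911558 253.39631741] [415.77779774 251.47361679] seen 417.6 251.0
(array([0.49461396, 0.28677265, 0.08973118]), np.float64(0.0014988521762430305)) [0.49374173 0.28739958 0.089     ]
```

Emit:
{"op": "move_arm", "data": {
  "moves": [
    [[0,0.05,0.2],0,-0.3],
    [[0,0.05,0.5],0,-0.3],
    [[0,0.05,0.8],0,-0.3],
    [[0,0.05,0.8],0,-0.3],
    [[0,0.05,0.8],0,1],
    [[0,0.05,0.8],0,1],
    [[0,0.05,0.8],0,1],
    [[0,0.05,0.8],0,1],
    [[0,0.05,0.8],0,1]
  ]
}}

```text
time: 7.18
tcp_pos: [0.4972, 0.2881, 0.0674]
eef_rot: [0.001, -0.124, 0.992, 0.0]
ft_force: [-0.7, -1.4, 8.4]
opening: 0.162
grasp_force: 58.4
```

Emit:
{"op": "move_arm", "data": {
  "moves": [
    [[0,0,-0.2],0,1],
    [[0,0,-0.4],0,1],
    [[0,0,-0.7],0,1],
    [[0,0,-1],0,1],
    [[0,0,-1],0,1]
  ]
}}

```text
time: 7.8
tcp_pos: [0.4972, 0.2881, 0.1683]
eef_rot: [0.002, -0.124, 0.992, 0.001]
ft_force: [-0.5, 0.1, -1.1]
opening: 0.16
grasp_force: 58.5
```

```bash
python3 -c "
from go import *
to(F)
s=snap('scene');save(s,'v7',(340,190,450,280),6)
"
```

```text
t 7.8 tcp [0.4972 0.2881 0.1683] fork mm [ 41.8 195.3  23.6] yaw tool y 104.19 F [-0.5  0.1 -1.1] open 0.16 q6 -1.41
target [0.5215 0.0928 0.127 ] shift/0.1: [ 0.245 -1.954  0.41 ]
```

View pics/v7.png

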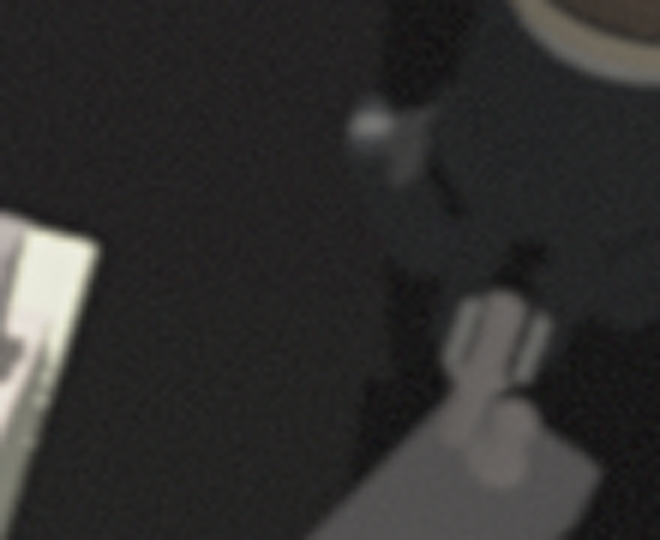

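The long pin is held upright between the pads, head at (505,340) in the crop. I'm moving it above the fork, where the white deck behind it lets me measure the pin.

Emit:
{"op": "move_arm", "data": {
  "moves": [
    [[0,0,-0.2],0,1],
    [[0.05,-0.4,-0.35],0,1],
    [[0.1,-0.8,-0.35],0,1],
    [[0.12,-0.98,-0.35],0,1]
  ]
}}

```text
time: 8.35
tcp_pos: [0.5086, 0.1882, 0.2]
eef_rot: [-0.001, -0.123, 0.992, -0.0]
ft_force: [0.0, 0.3, -2.0]
opening: 0.163
grasp_force: 58.7
```

Emit:
{"op": "move_arm", "data": {
  "moves": [
    [[0.04,-0.4,0],0,1],
    [[0.09,-0.8,0],0,1],
    [[0.12,-0.98,0],0,1],
    [[0.12,-0.98,0],0,1]
  ]
}}

```text
time: 8.85
tcp_pos: [0.5211, 0.0914, 0.2003]
eef_rot: [-0.0, -0.123, 0.992, 0.0]
ft_force: [0.1, -0.2, -0.7]
opening: 0.161
grasp_force: 58.7
```

```bash
python3 -c "
from go import *
to(F+[0,0,.07])
s=snap('scene');save(s,'v8',(295,170,365,260),6)
"
```

```text
t 8.85 tcp [0.5211 0.0914 0.2003] fork mm [36.1 -1.2 63.8] yaw tool y 104.09 F [ 0.1 -0.2 -0.7] open 0.161 q6 -1.77
target [0.5215 0.0928 0.197 ] shift/0.1: [-0.007  0.012  0.033]
```

View pics/v8.png

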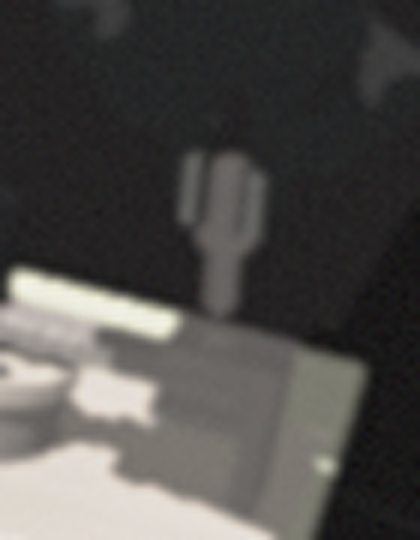

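The pin hangs upright above the fork, head top at crop (232,155), i.e. (333.2,195.4), and tip at (220,315), i.e. (331.3,222.1). The fork below it is in shadow.

```bash
python3 -c "
from go import *
from scipy.optimize import least_squares
s=load('scene'); tcp=ctrl.get_state()['tcp_pos']
# visible end of tip rim (lower silhouette ~ tip centre +1px) and head-top centre
A=np.array([333.1,195.9]);B=np.array([331.2,221.9])
f=least_squares(lambda p:np.r_[proj(s,p+[0,0,.079])-A,proj(s,p)-B],tcp-[0,0,.06]);print('tip',f.x.round(4),f.fun.round(2),'tip rel tcp',(f.x-tcp).round(4))
for h in(.05,.055,.06): print(h,proj(s,tcp+[-.002,-.001,-h]),proj(s,tcp+[-.002,-.001,.079-h]))
print('hole seen(330.0,225.9) proj F',proj(s,F), proj(s,p[:3]))
print(onz(s,330,225.9,.127),onz(s,330,225.9,.124),onz(load('scene'),331.2,221.9,.1427))
"
```

```text
tip [0.5651 0.1139 0.2049] [ 0.45  0.05 -0.48 -0.05] tip rel tcp [0.0441 0.0217 0.0045]
0.05 [330.58808013 219.30011531] [333.16857698 195.42709886]
0.055 [330.43587972 220.70961659] [332.99477732 197.03352493]
0.06 [330.28490717 222.10790622] [332.82247887 198.62628199]
hole seen(330.0,225.9) proj F [329.96481255 226.82106925] [330.10723874 227.51804448]
[0.5191609  0.09153255 0.127     ] [0.5170078 0.090513  0.124    ] [0.51908917 0.09337566 0.1427    ]
```

Emit:
{"op": "move_arm", "data": {
  "moves": [
    [[-0.025,0,0.05],0,1],
    [[-0.025,0,0.1],0,1],
    [[-0.025,0,0.12],0,1],
    [[-0.025,0,0.12],0,1]
  ]
}}

```text
time: 9.4
tcp_pos: [0.5235, 0.0927, 0.1886]
eef_rot: [-0.0, -0.124, 0.992, 0.0]
ft_force: [0.3, 0.0, -0.8]
opening: 0.168
grasp_force: 58.7
```

Emit:
{"op": "move_arm", "data": {
  "moves": [
    [[0,0,0.03],0,1],
    [[0,0,0.05],0,1],
    [[0,0,0.05],0,1]
  ]
}}

```text
time: 9.78
tcp_pos: [0.5235, 0.0924, 0.1836]
eef_rot: [-0.0, -0.123, 0.992, 0.0]
ft_force: [0.1, -0.1, -0.1]
opening: 0.166
grasp_force: 58.7
```

```bash
python3 -c "
from go import *
to(F+[0,0,.0574])
s=snap('scene');save(s,'v9',(305,185,365,245),10)
"
```

```text
t 9.78 tcp [0.5235 0.0924 0.1836] fork mm [29.9 -0.8 48.1] yaw tool y 104.18 F [ 0.1 -0.1 -0.1] open 0.166 q6 -1.77
target [0.5215 0.0928 0.1844] shift/0.1: [ 0.018  0.008 -0.008]
```

View pics/v9.png

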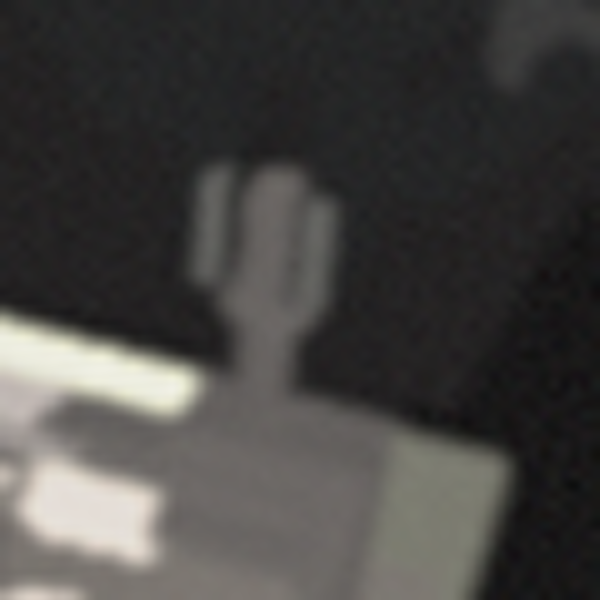

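The pin tip is at crop (262,390), right at the fork's shaded top, and no contact force shows yet. I'll feel downward in small steps.

Emit:
{"op": "move_arm", "data": {
  "moves": [
    [[0,0,0.02],0,1],
    [[0,0,0.02],0,1]
  ]
}}

```text
time: 10.07
tcp_pos: [0.5235, 0.0925, 0.1817]
eef_rot: [-0.0, -0.123, 0.992, 0.0]
ft_force: [-0.7, 0.8, -1.9]
opening: 0.165
grasp_force: 58.7
```

Emit:
{"op": "move_arm", "data": {
  "moves": [
    [[0,0,0.02],0,1],
    [[0,0,0.02],0,1]
  ]
}}

```text
time: 10.32
tcp_pos: [0.5235, 0.0925, 0.1796]
eef_rot: [-0.0, -0.123, 0.992, 0.0]
ft_force: [-1.3, 0.0, -1.0]
opening: 0.164
grasp_force: 58.7
```

Emit:
{"op": "move_arm", "data": {
  "moves": [
    [[0,0,0.02],0,1],
    [[0,0,0.02],0,1]
  ]
}}

```text
time: 10.58
tcp_pos: [0.5235, 0.0925, 0.1776]
eef_rot: [-0.0, -0.123, 0.992, 0.0]
ft_force: [-0.7, 0.3, -1.5]
opening: 0.161
grasp_force: 58.7
```

Emit:
{"op": "move_arm", "data": {
  "moves": [
    [[0,0,0.02],0,1],
    [[0,0,0.02],0,1]
  ]
}}

```text
time: 10.82
tcp_pos: [0.5236, 0.0926, 0.1758]
eef_rot: [0.0, -0.123, 0.992, 0.0]
ft_force: [-1.9, 1.5, -1.0]
opening: 0.165
grasp_force: 58.6
```

Emit:
{"op": "move_arm", "data": {
  "moves": [
    [[0,0,0.02],0,1],
    [[0,0,0.02],0,1]
  ]
}}

```text
time: 11.08
tcp_pos: [0.5239, 0.0927, 0.1743]
eef_rot: [0.001, -0.123, 0.992, 0.0]
ft_force: [-1.6, 2.8, 5.5]
opening: 0.164
grasp_force: 59.5
```

Emit:
{"op": "move_arm", "data": {
  "moves": [
    [[0,0,0.02],0,1],
    [[0,0,0.02],0,1]
  ]
}}

```text
time: 11.32
tcp_pos: [0.5243, 0.0928, 0.1733]
eef_rot: [0.002, -0.123, 0.992, 0.0]
ft_force: [-2.4, 3.4, 14.4]
opening: 0.164
grasp_force: 60.5
```

Emit:
{"op": "move_arm", "data": {
  "moves": [
    [[0,0,-0.03],0,1],
    [[0,0.04,-0.03],0,1],
    [[0,0.04,-0.03],0,1]
  ]
}}

```text
time: 11.7
tcp_pos: [0.523, 0.0958, 0.175]
eef_rot: [0.0, -0.124, 0.992, -0.001]
ft_force: [1.2, -6.4, 3.1]
opening: 0.161
grasp_force: 59.3
```

Emit:
{"op": "move_arm", "data": {
  "moves": [
    [[0,-0.04,0],0,1],
    [[0,-0.08,0],0,1],
    [[0,-0.08,0],0,1]
  ]
}}

```text
time: 12.08
tcp_pos: [0.524, 0.09, 0.1747]
eef_rot: [-0.0, -0.123, 0.992, 0.002]
ft_force: [-3.0, 13.5, 2.9]
opening: 0.161
grasp_force: 61.7
```

Emit:
{"op": "move_arm", "data": {
  "moves": [
    [[0,0.04,0],0,1],
    [[0.04,0.04,0],0,1],
    [[0.04,0.04,0],0,1]
  ]
}}

```text
time: 12.45
tcp_pos: [0.5207, 0.0918, 0.175]
eef_rot: [0.002, -0.123, 0.992, 0.0]
ft_force: [5.6, 4.8, -1.6]
opening: 0.159
grasp_force: 59.0
```

The tip is caught in the hole: there's lateral resistance both ways. Now I'll pivot the pin in the grip by swinging the hand downslope about the tip.

Emit:
{"op": "move_arm", "data": {
  "moves": [
    [[0.03,0.01,0.005],0,1],
    [[0.06,0.01,0.01],0,1],
    [[0.1,0.01,0.015],0,1],
    [[0.13,0.01,0.02],0,1],
    [[0.13,0.01,0.02],0,1]
  ]
}}

```text
time: 13.08
tcp_pos: [0.5084, 0.0892, 0.1739]
eef_rot: [0.003, -0.123, 0.992, -0.0]
ft_force: [4.9, 2.7, 6.7]
opening: 0.161
grasp_force: 60.3
```

Emit:
{"op": "move_arm", "data": {
  "moves": [
    [[0.04,0,0.01],0,1],
    [[0.08,0,0.02],0,1],
    [[0.13,0,0.035],0,1],
    [[0.13,0,0.035],0,1]
  ]
}}

```text
time: 13.58
tcp_pos: [0.4956, 0.086, 0.1702]
eef_rot: [0.002, -0.123, 0.992, -0.0]
ft_force: [4.3, 3.4, 5.4]
opening: 0.162
grasp_force: 61.9
```

Run:
```python
from go import *
to(F)
s=snap('scene')
st=ctrl.get_state(); print(st['torque'])
f=s['frame'][175:245,305:365]
g=cv2.cvtColor(f,cv2.COLOR_RGB2GRAY)
g=cv2.resize(g,None,fx=8,fy=8,interpolation=cv2.INTER_CUBIC); g=cv2.createCLAHE(4,(4,4)).apply(g); cv2.imwrite('pics/v10.png',g)
```

```text
t 13.57 tcp [0.4956 0.086  0.1702] fork mm [-1.6 -0.2 50.8] yaw tool y 104.17 F [4.3 3.4 5.4] open 0.162 q6 -1.78
target [0.5215 0.0928 0.127 ] shift/0.1: [-0.266  0.002  0.433]
[ 0.7010246  -1.00361718  0.11841638]
```

Emit:
{"op": "move_arm", "data": {
  "moves": [
    [[0.04,0,0.015],0,1],
    [[0.08,0,0.035],0,1],
    [[0.12,0,0.056],0,1],
    [[0.12,0,0.056],0,1]
  ]
}}

```text
time: 14.12
tcp_pos: [0.4837, 0.083, 0.1644]
eef_rot: [0.002, -0.123, 0.992, -0.0]
ft_force: [3.1, 3.3, 5.6]
opening: 0.166
grasp_force: 62.1
```

Run:
```python
from go import *
to(F)
s=snap('scene')
f=s['frame'][175:245,295:365]
g=cv2.cvtColor(f,cv2.COLOR_RGB2GRAY)
g=cv2.resize(g,None,fx=8,fy=8,interpolation=cv2.INTER_CUBIC); g=cv2.createCLAHE(4,(4,4)).apply(g); cv2.imwrite('pics/v11.png',g)
```

```text
t 14.12 tcp [0.4837 0.083  0.1644] fork mm [-15.1  -0.2  51.9] yaw tool y 104.18 F [3.1 3.3 5.6] open 0.166 q6 -1.78
target [0.5215 0.0928 0.127 ] shift/0.1: [-0.389  0.003  0.375]
```

View pics/v11.png

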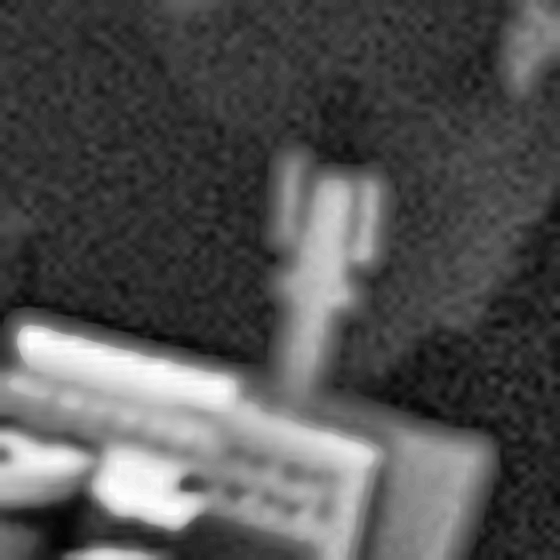

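The enhanced view shows the pin now tilted in the grip, head at crop (335,185), with its tip at (300,395) in the fork's top cheek. I'll push it in along the hole axis.

Emit:
{"op": "move_arm", "data": {
  "moves": [
    [[-0.02,0,0.02],0,1],
    [[-0.035,0,0.04],0,1],
    [[-0.05,0,0.06],0,1],
    [[-0.067,0,0.077],0,1],
    [[-0.067,0,0.077],0,1]
  ]
}}

```text
time: 14.8
tcp_pos: [0.4897, 0.0847, 0.1562]
eef_rot: [0.001, -0.123, 0.992, -0.0]
ft_force: [5.7, 2.3, 1.7]
opening: 0.162
grasp_force: 61.8
```

```bash
python3 -c "
from go import *
to(fw(-9.5,0,14.5))"
```

```text
t 14.8 tcp [0.4897 0.0847 0.1562] fork mm [-13.8  -0.   41.7] yaw tool y 104.18 F [5.7 2.3 1.7] open 0.162 q6 -1.78
target [0.5065 0.089  0.1348] shift/0.1: [-0.173  0.001  0.214]
```

Emit:
{"op": "move_arm", "data": {
  "moves": [
    [[-0.035,0,0.02],0,1],
    [[-0.05,0,0.04],0,1],
    [[-0.065,0,0.06],0,1],
    [[-0.076,0,0.072],0,1],
    [[-0.076,0,0.072],0,1]
  ]
}}

```text
time: 15.42
tcp_pos: [0.4962, 0.0866, 0.1484]
eef_rot: [-0.001, -0.123, 0.992, 0.0]
ft_force: [0.3, -0.0, -0.6]
opening: 0.161
grasp_force: 61.6
```

```bash
python3 -c "
from go import *
to(fw(-9.5,0,14.5)); st=ctrl.get_state(); print('F in fork',(R.T@st['ft_force']).round(1))"
```

```text
t 15.43 tcp [0.4962 0.0866 0.1484] fork mm [-11.9   0.2  31.6] yaw tool y 104.19 F [ 0.3 -0.  -0.6] open 0.161 q6 -1.78
target [0.5065 0.089  0.1348] shift/0.1: [-0.106 -0.002  0.136]
F in fork [-0.1 -0.1 -0.6]
```

Zero force at 20 mm further in, so I'll continue straight along the axis.

Emit:
{"op": "move_arm", "data": {
  "moves": [
    [[-0.017,0,0.03],0,1],
    [[-0.033,0,0.057],0,1],
    [[-0.05,0,0.086],0,1],
    [[-0.05,0,0.086],0,1]
  ]
}}

```text
time: 15.92
tcp_pos: [0.5013, 0.0879, 0.1399]
eef_rot: [-0.0, -0.123, 0.992, 0.0]
ft_force: [-0.1, -0.0, -0.3]
opening: 0.156
grasp_force: 61.6
```

Emit:
{"op": "move_arm", "data": {
  "moves": [
    [[-0.01,0,0.017],0,1],
    [[-0.02,0,0.035],0,1],
    [[-0.02,0,0.035],0,1]
  ]
}}

```text
time: 16.3
tcp_pos: [0.5033, 0.0884, 0.1366]
eef_rot: [-0.0, -0.123, 0.992, 0.0]
ft_force: [-0.7, -0.3, -0.3]
opening: 0.159
grasp_force: 61.6
```

```bash
python3 -c "
from go import *
to(fw(-9.5,0,14.5)); st=ctrl.get_state(); print('F in fork',(R.T@st['ft_force']).round(1))"
```

```text
t 16.3 tcp [0.5033 0.0884 0.1366] fork mm [-11.4   0.2  17.7] yaw tool y 104.18 F [-0.7 -0.3 -0.3] open 0.159 q6 -1.77
target [0.5065 0.089  0.1348] shift/0.1: [-0.032 -0.002  0.018]
F in fork [-0.8 -0.2  0.1]
```

Emit:
{"op": "move_arm", "data": {
  "moves": [
    [[-0.01,0,0.017],0,1],
    [[-0.01,0,0.017],0,1]
  ]
}}

```text
time: 16.55
tcp_pos: [0.5037, 0.0886, 0.1358]
eef_rot: [-0.0, -0.124, 0.992, 0.0]
ft_force: [-5.7, -1.8, 13.3]
opening: 0.161
grasp_force: 63.2
```

Emit:
{"op": "move_arm", "data": {
  "moves": [
    [[-0.01,0,0.017],0,1],
    [[-0.01,0,0.017],0,1]
  ]
}}

```text
time: 16.8
tcp_pos: [0.5038, 0.0886, 0.1355]
eef_rot: [-0.001, -0.124, 0.992, -0.0]
ft_force: [-18.5, -3.6, 37.1]
opening: 0.16
grasp_force: 66.0
```

Emit:
{"op": "move_arm", "data": {
  "moves": [
    [[-0.01,0,0.017],0,1],
    [[-0.01,0,0.017],0,1]
  ]
}}

```text
time: 17.05
tcp_pos: [0.5039, 0.0887, 0.1353]
eef_rot: [-0.001, -0.124, 0.992, -0.0]
ft_force: [-29.7, -7.1, 61.6]
opening: 0.16
grasp_force: 68.6
```

```bash
python3 -c "
from go import *
to(fw(-9.5,0,14.5)); st=ctrl.get_state(); print('F in fork',(R.T@st['ft_force']).round(1))"
```

```text
t 17.05 tcp [0.5039 0.0887 0.1353] fork mm [-11.5   0.3  16.2] yaw tool y 104.22 F [-29.7  -7.1  61.6] open 0.16 q6 -1.77
target [0.5065 0.089  0.1348] shift/0.1: [-0.026 -0.003  0.005]
F in fork [ 4.4  0.4 68.6]
```

The pin hit a hard stop with a purely axial force of 69 N along the fork's z after the expected 44 mm, so the collar is seated. I'll unload, release and retreat.

Emit:
{"op": "move_arm", "data": {
  "moves": [
    [[0.025,0,-0.045],0,1],
    [[0.025,0,-0.045],0,-0.2],
    [[0.025,0,-0.045],0,-0.2],
    [[0.025,0,-0.045],0,-0.2],
    [[0.025,0,-0.045],0,-0.2],
    [[0.025,0,-0.045],0,-0.2]
  ]
}}

```text
time: 17.8
tcp_pos: [0.5038, 0.0885, 0.1359]
eef_rot: [-0.0, -0.123, 0.992, 0.0]
ft_force: [0.2, -0.6, -0.3]
opening: 0.602
grasp_force: 0.0
```

Emit:
{"op": "move_arm", "data": {
  "moves": [
    [[0,0,-0.2],0,-0.2],
    [[0,0,-0.5],0,-0.2],
    [[0,0,-0.9],0,-0.2],
    [[0.5,0,-0.9],0,1],
    [[0.5,0,-0.9],0,1]
  ]
}}

```text
time: 18.42
tcp_pos: [0.4529, 0.0759, 0.2265]
eef_rot: [-0.0, -0.123, 0.992, 0.0]
ft_force: [-0.6, -0.5, -0.2]
opening: 0.182
grasp_force: 0.0
```

Run:
```python
from go import *
to(F)
s=snap('scene'); t=snap('top')
# predicted pin head top / collar at home vs. lifted
for n,z in(('headtop',34),('collar top',4),('top if 10mm out',44)): print(n,proj(s,fw(0,0,z)).round(1))
g=cv2.cvtColor(s['frame'],cv2.COLOR_RGB2GRAY)
print('cols 322-342'); 
for v in range(196,232): print(v,' '.join('%3d'%x for x in g[v,320:346]))
```

```text
t 18.43 tcp [0.4529 0.0759 0.2265] fork mm [-11.4   0.5 121.5] yaw tool y 104.17 F [-0.6 -0.5 -0.2] open 0.182 q6 -1.8
target [0.5215 0.0928 0.127 ] shift/0.1: [-0.707 -0.005  0.995]
headtop [332.9 213. ]
collar top [330.3 225.2]
top if 10mm out [333.8 208.9]
cols 322-342
196  39  33  36  36  32  34  32  36  36  36  33  33  34  34  33  34  38  36  35  33  34  34  32  35  36  37
197  35  33  34  37  33  35  34  34  31  33  37  35  34  37  37  33  34  35  34  36  35  36  36  32  33  39
198  36  31  31  32  33  36  38  33  34  35  33  36  36  32  36  37  34  32  34  35  34  36  34  34  34  38
199  37  35  33  36  36  34  38  29  33  36  36  34  32  38  35  33  37  35  34  36  33  33  32  35  33  34
200  34  34  35  39  34  36  34  35  36  35  33  36  34  35  36  34  37  34  36  33  31  37  34  34  36  33
201  37  38  30  36  33  33  36  35  36  34  30  37  35  37  35  33  35  33  32  34  33  34  32  35  37  35
202  33  33  34  35  34  35  34  31  34  33  33  36  36  38  35  34  36  36  35  36  36  35  35  32  33  35
203  35  36  34  37  36  31  32  35  35  34  35  33  33  31  37  34  37
[... 2360 characters left out ...]
 139 136 136 134 131 123 109  95  81  66  47  32  28
226 201 204 200 190 183 181 173 162 161 161 161 159 156 152 148 150 161 169 167 160 149 137 123 103  79  50
227 185 181 176 173 176 178 177 172 169 167 165 162 157 151 145 149 164 178 184 180 176 174 167 152 120  84
228 181 173 163 160 162 165 171 171 171 173 171 170 167 161 157 161 175 181 184 182 185 184 180 165 137 105
229 181 172 161 153 155 156 159 162 162 165 170 172 173 172 173 177 182 181 183 181 180 183 175 155 132 119
230 175 172 159 151 148 150 152 153 155 157 160 162 163 167 170 175 178 180 179 180 180 179 162 138 123 121
231 161 162 155 147 141 143 145 147 149 152 152 154 155 157 159 162 165 170 173 177 176 170 148 125 116 121
```

Grey levels put the pin's head disc at scene (333.6,212.9), against (332.9,213.0) predicted for a seated pin, so it is home. Next is the white valve.

Emit:
{"op": "move_arm", "data": {
  "moves": [
    [[0.05,-0.15,0],0.025,1],
    [[0.1,-0.3,0],0.05,1],
    [[0.15,-0.5,0],0.075,1],
    [[0.2,-0.65,0],0.1,1],
    [[0.25,-0.8,0],0.125,1],
    [[0.3,-0.95,0],0.145,1],
    [[0.3,-0.95,0],0.145,1]
  ]
}}

```text
time: 19.4
tcp_pos: [0.4502, -0.0238, 0.2258]
eef_rot: [-0.0, 0.326, 0.945, 0.0]
ft_force: [-0.8, 0.1, -0.2]
opening: -0.004
grasp_force: 0.0
```

Run:
```python
from go import *
to([.413,-.36,.2265])
# unobstructed top view: valve lever & hub
t=load('top'); 
g=t['frame'][190:262,340:402]; h=cv2.cvtColor(g,cv2.COLOR_RGB2HSV)
m=cv2.inRange(h,(0,0,170),(180,60,255)); m=cv2.bitwise_and(m,m)
for v in range(0,72,2): 
    xs=np.where(m[v])[0]; print(v+190,(xs.min()+340,xs.max()+340,len(xs)) if len(xs) else '')
```

```text
t 19.4 tcp [ 0.4502 -0.0238  0.2258] fork mm [-35.3 -95.5 134.5] yaw tool y 51.96 F [-0.8  0.1 -0.2] open -0.004 q6 -1.11
target [ 0.413  -0.36    0.2265] shift/0.1: [-1.779 -2.877 -0.007]
190 
192 
194 
196 
198 
200 (np.int64(367), np.int64(371), 5)
202 (np.int64(362), np.int64(380), 19)
204 (np.int64(352), np.int64(380), 25)
206 (np.int64(349), np.int64(381), 33)
208 (np.int64(349), np.int64(382), 33)
210 (np.int64(350), np.int64(383), 33)
212 (np.int64(355), np.int64(383), 29)
214 (np.int64(354), np.int64(384), 31)
216 (np.int64(354), np.int64(383), 30)
218 (np.int64(355), np.int64(383), 29)
220 (np.int64(356), np.int64(383), 28)
222 (np.int64(357), np.int64(383), 27)
224 (np.int64(352), np.int64(383), 29)
226 (np.int64(352), np.int64(382), 27)
228 (np.int64(352), np.int64(374), 20)
230 (np.int64(354), np.int64(371), 7)
232 (np.int64(367), np.int64(372), 6)
234 (np.int64(366), np.int64(372), 7)
236 (np.int64(366), np.int64(371), 6)
238 (np.int64(366), np.int64(371), 6)
240 (np.int64(366), np.int64(371), 6)
242 (np.int64(366), np.int64(371), 6)
244 (np.int64(366), np.int64(371), 6)
246 (np.int64(366), np.int64(371), 6)
248 (np.int64(365), np.int64(370), 6)
250 (np.int64(366), np.int64(370), 5)
252 
254 
256 
258 
260
```

Emit:
{"op": "move_arm", "data": {
  "moves": [
    [[-0.3,-0.48,0],0,1],
    [[-0.59,-0.96,0],0,1]
  ]
}}

```text
time: 19.65
tcp_pos: [0.4374, -0.1358, 0.226]
eef_rot: [0.0, 0.323, 0.946, 0.0]
ft_force: [0.7, -0.6, 0.2]
opening: 0.004
grasp_force: 0.0
```

Emit:
{"op": "move_arm", "data": {
  "moves": [
    [[-0.3,-0.48,0],0,1],
    [[-0.59,-0.96,0],0,1]
  ]
}}

```text
time: 19.9
tcp_pos: [0.4245, -0.2487, 0.226]
eef_rot: [0.0, 0.324, 0.946, 0.0]
ft_force: [1.0, -0.0, -0.0]
opening: 0.001
grasp_force: 0.0
```

Emit:
{"op": "move_arm", "data": {
  "moves": [
    [[-0.3,-0.48,0],0,1],
    [[-0.59,-0.96,0],0,1],
    [[-0.59,-0.96,0],0,1]
  ]
}}

```text
time: 20.27
tcp_pos: [0.4116, -0.362, 0.2253]
eef_rot: [-0.0, 0.326, 0.945, -0.0]
ft_force: [-1.3, 0.7, -1.3]
opening: 0.004
grasp_force: 0.0
```

Run:
```python
from go import *
t=load('top')
for u,v in((369.3,232),(368.5,241),(368,250)): print(onz(t,u,v,.09).round(4))
to([.413,-.36,.072]); to([.4171,-.2883,.072])
```

```text
[ 0.4443 -0.3167  0.09  ]
[ 0.4172 -0.3139  0.09  ]
[ 0.3902 -0.312   0.09  ]
t 20.27 tcp [ 0.4116 -0.362   0.2253] fork mm [-139.9 -413.8  194.2] yaw tool y 51.98 F [-1.3  0.7 -1.3] open 0.004 q6 -1.75
target [ 0.413 -0.36   0.072] shift/0.1: [1.000e-03 2.400e-02 1.533e+00]
t 20.27 tcp [ 0.4116 -0.362   0.2253] fork mm [-139.9 -413.8  194.2] yaw tool y 51.98 F [-1.3  0.7 -1.3] open 0.004 q6 -1.75
target [ 0.4171 -0.2883  0.072 ] shift/0.1: [0.41  0.614 1.533]
```

Emit:
{"op": "move_arm", "data": {
  "moves": [
    [[0,0,0.4],0,1],
    [[0,0,0.8],0,1],
    [[0,0,0.98],0,1]
  ]
}}

```text
time: 20.65
tcp_pos: [0.4118, -0.3574, 0.1259]
eef_rot: [-0.001, 0.324, 0.946, 0.001]
ft_force: [0.3, -0.5, 0.5]
opening: 0.003
grasp_force: 0.0
```

Emit:
{"op": "move_arm", "data": {
  "moves": [
    [[0,0,0.3],0,1],
    [[0,0,0.55],0,1],
    [[0.1,0.15,0.55],0,1],
    [[0.16,0.24,0.55],0,1],
    [[0.22,0.33,0.55],0,1],
    [[0.28,0.42,0.55],0,1],
    [[0.34,0.5,0.55],0,1],
    [[0.39,0.58,0.55],0,1],
    [[0.39,0.58,0.55],0,1]
  ]
}}

```text
time: 21.78
tcp_pos: [0.4165, -0.2887, 0.0731]
eef_rot: [-0.0, 0.325, 0.946, 0.0]
ft_force: [0.5, -1.4, -0.5]
opening: -0.002
grasp_force: 0.0
```

Emit:
{"op": "move_arm", "data": {
  "moves": [
    [[-0.15,-0.25,0],0,1],
    [[-0.15,-0.25,-0.4],0,1],
    [[-0.15,-0.6,-0.95],0,1],
    [[-0.15,-0.98,-0.95],0,1],
    [[-0.15,-0.98,-0.95],0,1]
  ]
}}

```text
time: 22.4
tcp_pos: [0.3668, -0.3775, 0.1686]
eef_rot: [0.0, 0.327, 0.945, -0.0]
ft_force: [0.6, -0.3, -1.3]
opening: 0.002
grasp_force: 0.0
```

Run:
```python
from go import *
to([.4171,-.2883,.072])
t0=load('top'); t=snap('top'); s=snap('scene')
# pixels bright now / dark before = lever's new place
d=t['frame'].astype(int).min(2)-t0['frame'].astype(int).min(2)
m=((d>70)&(t['frame'].min(2)>150)).astype(np.uint8); n,l,st,c=cv2.connectedComponentsWithStats(m)
H=np.array([.498,-.323])
for i in range(1,n):
    if st[i,4]>15:
        ys,xs=np.where(l==i); vx,vy,_,_=cv2.fitLine(np.c_[xs,ys].astype(np.float32),cv2.DIST_L2,0,.01,.01).ravel()
        P=onz(t,*c[i],.09)[:2]; Q=onz(t,c[i][0]+5*vx,c[i][1]+5*vy,.09)[:2]
        a=np.arctan2(*(P-H)[::-1]); print(c[i],st[i],P,'angle hub->blob',a,'lever',(np.pi+.12-a)%(2*np.pi),'line',(np.pi+.12-np.arctan2(*(Q-P)[::-1]))%np.pi)
```

```text
t 22.4 tcp [ 0.3668 -0.3775  0.1686] fork mm [-209.1 -417.9  168.8] yaw tool y 51.82 F [ 0.6 -0.3 -1.3] open 0.002 q6 -1.83
target [ 0.4171 -0.2883  0.072 ] shift/0.1: [0.157 1.012 0.965]
[239.66540284 222.87488152] [ 221  205   36   38 1055] [0.47423428 0.07259104] angle hub->blob 1.6308006846030276 lever 1.6307919689867656 line 3.031843693868743
[355.67857143 235.875     ] [349 227  15  18 112] [ 0.43301154 -0.27514414] angle hub->blob 2.5068688633451757 lever 0.7547237902446176 line 0.7764789675148265
```

The lever reads 0.755 to 0.776 rad by blob position and line fit, inside the 0.655 to 0.916 window. The arm is clear of everything.

```bash
python3 -c "
from bench import ticket
print(ticket.hand_in())"
```

```text
the job is handed in; nothing more can be done
None
```

I handed the job in with the bar shut on its stop, the long pin seated to its collar through fork and eye, and the valve lever measured at about 0.76 rad; the hand-in gave no verdict, so I don't know how it was judged.

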